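# Level a sprung drying shelf with a pinned spirit level

### The arm

A 7-joint arm with a two-finger parallel gripper is mounted at the origin on the work surface. World frame = base frame: x ahead of the robot, y to its left, z up, the work surface at z = 0. Lengths are in m, angles in rad, forces in N, time in s.
With the tool pointing down it reaches from about 0.4 to 0.875 m from the base axis. Payload 19.3 kg.
Tool frame: the origin (TCP) lies between the finger pads, 19 mm behind the fingertips; this is the grasp point; z points along the fingers, y is the line along which they close (so a half turn about z gives the same grasp; the last joint's range is limited). The gripper opens to 85 mm and grips with 20 to 120 N. Pads are 22 mm wide; open, the fingers measure 114 mm over their backs; the gripper's body (76 mm by 85 mm) begins 54 mm behind the grasp point. The pads swing forward as they close: fully open they stand 13 mm farther back than shut.
Start: joints at [1.246, 0.521, -0.036, 1.599, 0.021, 1.021, -0.113], TCP at [0.158, -0.605, 0.25] pointing down, gripper open.
Joint ranges: [-2.91, 2.91], [-0.3, 2.13], [-1.5, 1.42], [0.17, 2.43], [-1.26, 4.41], [0.16, 1.93], [-2.52, 2.52]. Speed limits (rad/s): [1.89, 1.89, 2.39, 2.39, 3.01, 3.01, 3.01].

### API

Orientations are given as [roll, pitch, yaw] about the fixed x, y, z axes, in that order (R = Rz(yaw) Ry(pitch) Rx(roll)).
In Python, from workcell import bot gives the robot as it stands.
- The arm moves only by the shell command python3 -m crank 'ROWS' [FORCE]. ROWS is a JSON object of lists of equal length, an entry for each row: "travel": the shift along the world's x, y, z in cm, a list of three; "turn": the turn, a rotation vector about the world's x, y, z in degrees, a list of three; "gripper": the closure, from 0 (fully open) to 1 (shut). A call has exactly 5 rows; each row is the pose to reach, as a shift and turn from the pose commanded when the call began; what a row does not reach only later rows make up. A row lasts 1/10 s, in which the tool goes at most 50 mm and 8.59 degrees, less where a joint would pass 70% of its speed; a pose out of reach is approached as far as the arm can. A call with a gripper value outside its range is refused whole. The fingers move at their own pace and stop on an object; FORCE is the grip in N (left out, the last holds). Time passes only in rows, so rows that repeat a pose let the fingers close, or fill a call up. It gives the time, the measured TCP pose, the force, the opening and the grip force at its end, in the units of the state.
- bot.observe(): the state, without advancing time (a new reading comes with each control period).
- bot.grab_frame(name): name is "scene" or "side" or "wrist"; returns a dict with "pixels" (480x640x3 uint8, red, green, blue), "fx", "fy", "cx", "cy" (pixels), "extrinsics" (4x4, takes a point from world to camera coordinates). Camera axes: x right, y down, z forward; pixel columns grow to the right and rows downward; lengths in m; the calibration is good to about 2 mm. A picture is of the moment at which its call begins. There is no depth.
- bot.job_done(): hands the job in; it is judged then, once.
The state is a dict: "clock": time; "qpos": joint angles; "qd": joint speeds; "joint_efforts": joint torques, N m; "position": TCP position; "tool_rot": TCP orientation; "force": force on the tool from outside, world axes, zero at the start; "moment": the same for the moment, N m; "grip_width": finger opening in m; "finger_force": force on a finger pad.
Only numpy, scipy, OpenCV 4.12 (cv2) and the standard library are available. Lean on these libraries where they do the work, as an engineer would, in place of code of your own. Each camera call takes 0.05 s, during which the arm holds its last target. There are 200 camera calls.

### The job

Lower the spirit level over the two pins of the little drying shelf so that it lies flush, and let go of it. The shelf is sprung and has to be level as it will sit under load: grip the black knob of its levelling foot, press it down until the foot stands firmly on the steel pad, and turn it until the bubble stands in the middle, between the two black lines. Finish while still holding the knob pressed down, foot on the pad and bubble centred; leave the cups and other things on the bench alone.

Things in the scene. Friction and masses are not known exactly. Their poses are not given: they have to be found in the camera images.
- level: spirit level, loose, about 0.5 kg, bare aluminium: base plate 180 (x) by 50 (y) by 12 mm with two through holes, 13 mm diameter, at x = +70 and -70 mm; on it a housing 116 (x) by 30 (y) mm from 12 to 46 mm height (grip it across its 30 mm) with a green vial along x, seen from above. Origin at the centre of the plate's underside, z up
- level_grip (a point): centre of the level's housing, 34 mm above the level's underside: a TCP position for gripping it from above (fingertips then clear the base plate)
- bubble (a joint): position of the pale bubble (20 mm long) along the level's own x axis, m; 0 = middle of the vial, between two black lines that stand at +-15 mm. It floats to the higher end: + when the level's +x end is higher, 1.7 mm per mrad of tilt, stops at +-38 mm, settles in about 1 s
- seat (a point): on the shelf's top face, midway between its two locating pins; x runs along the shelf from the hinge towards the levelling foot, z square to the top. The pins (steel, 10 mm diameter, 14 mm high, tapered tips) stand at x = +70 and -70 mm. The level's origin belongs here, its x along this x (either way round)
- knob_grip (a point): on the axis of the levelling foot, at the height to grip the round black knob (44 mm diameter, 32 mm high; this point is 13 mm below its top), 170 mm from the seat point along the shelf's x. Knob, screw and foot are one piece threaded through the shelf, so the knob sinks and rises with the shelf's end; 10 to 15 N straight down on it stands the foot firmly on the pad
- knob (a joint): turn of the knob, rad; grows clockwise as seen from above, which drives the foot 14 mm per full turn (2.23 mm per rad) down out of the shelf and so raises that end of the pressed-down shelf (about 7.8 mrad of shelf tilt per rad). At the start the foot is always too short: 0.9 to 2.9 rad more clockwise is needed. Friction about 0.06 N m; range -0.3 to 6
- foot: the levelling foot that carries the knob: steel screw through the shelf with a rubber foot 24 mm wide below. Origin on its axis, 6 mm above the shelf's underside at knob = 0; z up along the screw
- pad: fixed steel pad, 50 by 70 mm, on the stand under the foot; origin below it, 30 mm under its top face. Its height above the stand differs from time to time. Before pressing, the foot's underside hangs some 6 to 11 mm above it
- stand: fixed grey steel stand 400 (x) by 150 (y) by 12 mm under the shelf; origin at the centre of its underside on the bench, x from the hinge end to the foot end
- cup_a: grey-white clay cup, 72 mm diameter, 88 mm high, bystander; origin under its base
- cup_b: like cup_a
- cup_c: like cup_a
- cup_d: like cup_a
- mould: plaster mould block 100 by 85 by 55 mm, bystander; origin under its centre
- brush: small brush, 140 mm long, lying near the robot, bystander
- jar: white jar 70 mm diameter, 100 mm high, bystander; origin under its base
- shelf: wooden shelf board 330 by 130 by 18 mm, top about 70 mm above the bench. Origin on its hinge axis, 115 mm behind the seat and 12 mm below its top; x towards the foot, z up. A spring lifts it 15 mrad up to a stop, also with the level on it (some 5 N of lift at the foot without the level, 3 N with it), until it is pressed down
Not all that is in view belongs to the job. What is shaped like the level but orange is not meant.

How it is judged:
By the outcome, as a careful person would: the job done as asked, in the order asked, and still so for the second after the job is handed in, while the arm keeps its last pose, push and grip.
It also fails if it takes over 72 s, if anything falls off the work surface, if the arm or the gripper's body presses on something with over 40 N, if the wrist force passes 120 N, or if a joint passes its speed limit or range.

## Working session

There is one attempt and no reset: what is moved stays moved. The work goes in short steps, Python scripts to look and compute and a shell command to move; the robot and the scene stay as the last step left them, time stands still between calls to the robot, and variables do not carry over. Pictures are saved under pics/ and viewed, at most 10 in all, crops included, and the job is handed in when it is done.

```bash
ls; mkdir -p pics
cat > h.py <<'E'
import numpy as np, cv2
from workcell import bot
def grab(n,save=None):
    f=bot.grab_frame(n)
    if save: cv2.imwrite('pics/'+save,cv2.cvtColor(f['pixels'],cv2.COLOR_RGB2BGR)); np.savez('pics/'+save+'.npz',**f)
    return f
def load(s): return dict(np.load('pics/'+s+'.npz'))
def ray(f,u,v):
    E=f['extrinsics'];R=E[:3,:3];c=-R.T@E[:3,3]
    d=R.T@np.array([(u-f['cx'])/f['fx'],(v-f['cy'])/f['fy'],1]);return c,d/np.linalg.norm(d)
def onplane(f,u,v,z):
    c,d=ray(f,u,v);return c+d*(z-c[2])/d[2]
def tri(*o):
    A=np.zeros((3,3));b=np.zeros(3);rs=[ray(*x) for x in o]
    for c,d in rs:
        P=np.eye(3)-np.outer(d,d);A+=P;b+=P@c
    p=np.linalg.solve(A,b);return p,[round(1e3*np.linalg.norm(np.cross(p-c,d)),1) for c,d in rs]
def proj(f,p):
    q=f['extrinsics'][:3,:3]@np.asarray(p)+f['extrinsics'][:3,3];return f['fx']*q[0]/q[2]+f['cx'],f['fy']*q[1]/q[2]+f['cy']
E
python3 - <<'E'
from h import *
for n in ('scene','side','wrist'):
    f=grab(n,n+'0.png');c,d=ray(f,320,240);print(n,c.round(3),d.round(2),f['fx'])
print(bot.observe())
E
```

```text
pics
scene [ 1.66  -0.465  1.08 ] [-0.73  0.29 -0.62] 614.8897347316845
side [-0.022  1.017  1.01 ] [ 0.35 -0.71 -0.61] 557.7948915936313
wrist [ 0.232 -0.585  0.373] [-0.3  -0.09 -0.95] 390.57694480042244
{'clock': 0.15, 'qpos': array([ 1.24576357,  0.52190804, -0.03632401,  1.5998299 ,  0.02119249,
        1.02110675, -0.11276554]), 'qd': array([-0.00081978, -0.00220561,  0.00158917, -0.00010719, -0.00093873,
        0.00010104, -0.00150197]), 'joint_efforts': array([ 2.57089101e-03, -9.27393293e+01,  1.98109925e+00, -3.70055151e+01,
        1.80684251e-02,  6.35067117e-03, -1.23106106e-04]), 'position': array([ 0.15747048, -0.60460959,  0.24955559]), 'tool_rot': array([-3.14072679e+00,  5.25483470e-05,  2.54847181e-01]), 'force': array([ 0.09628748,  0.8534064 , -0.51476806]), 'moment': array([0.00255484, 0.03184301, 0.0579754 ]), 'finger_force': 0.0, 'grip_width': 0.0854654661294216}
```

View pics/scene0.png

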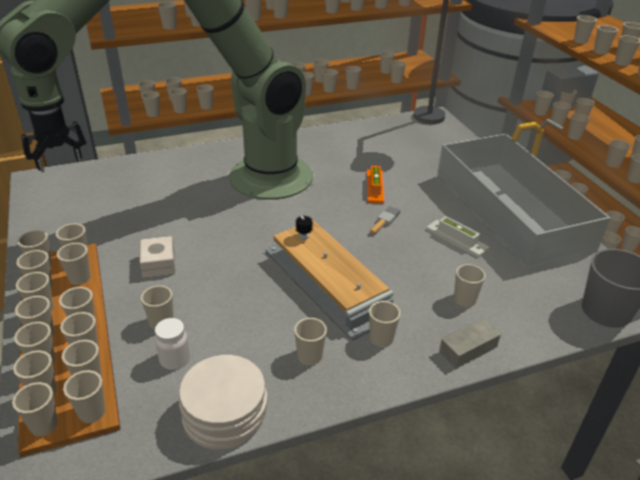

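View pics/side0.png

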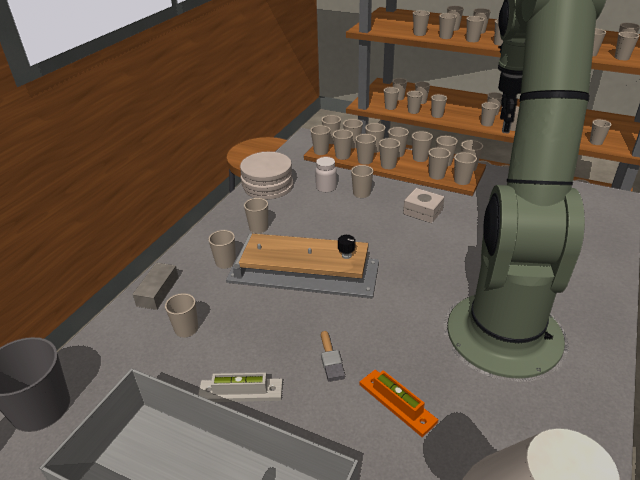

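Candidates: bare-aluminium level at scene (457,235) / side (241,383) – chosen; the orange one at scene (376,183) / side (398,400) is the decoy; grey block at scene (470,342) is not a level. The shelf knob is at scene (304,225) / side (346,244), and the pins at scene (324,256),(358,287) / side (310,251),(259,247). Now a close crop and rough measurements.

Run:
```python
from h import *
a=cv2.imread('pics/scene0.png');b=cv2.imread('pics/side0.png')
c1=cv2.resize(a[205:265,415:495],(400,300),interpolation=cv2.INTER_CUBIC)
c2=cv2.resize(b[360:410,190:290],(400,200),interpolation=cv2.INTER_CUBIC)
c3=cv2.resize(a[205:335,255:405],(400,347),interpolation=cv2.INTER_CUBIC)
c4=cv2.resize(b[225:300,225:385],(400,188),interpolation=cv2.INTER_CUBIC)
o=np.zeros((547,800,3),np.uint8);o[:300,:400]=c1;o[300:500,:400]=c2;o[:347,400:]=c3;o[350:538,400:]=c4
cv2.imwrite('pics/crop1.png',o)
s=load('scene0.png');d=load('side0.png')
f=lambda n,p,q:print(n,*[np.round(x,3) for x in tri((s,*p),(d,*q))])
f('knob',(304,225),(346,244));f('pinfoot',(324,256),(310,251));f('pinhinge',(358,287),(259,247))
# green vial masks
for n,F in (('s',s),('d',d)):
    h=cv2.cvtColor(F['pixels'],cv2.COLOR_RGB2HSV);m=cv2.inRange(h,(28,90,50),(50,255,255))
    k,l,st,ce=cv2.connectedComponentsWithStats(m)
    print(n,[(st[i].tolist(),ce[i].round(1).tolist()) for i in range(1,k) if st[i][4]>15])
```

```text
knob [ 0.43  -0.034  0.112] [0. 0.]
pinfoot [ 0.525 -0.012  0.075] [0.1 0.1]
pinhinge [0.661 0.026 0.073] [0.3 0.3]
s [([374, 168, 4, 7, 25], [375.4, 170.6]), ([374, 177, 5, 7, 31], [376.1, 179.8]), ([444, 220, 13, 7, 29], [450.0, 222.4]), ([461, 228, 13, 7, 31], [467.5, 231.4])]
d [([378, 375, 41, 32, 258], [398.1, 390.8]), ([214, 376, 49, 7, 248], [237.7, 379.2])]
```

View pics/crop1.png

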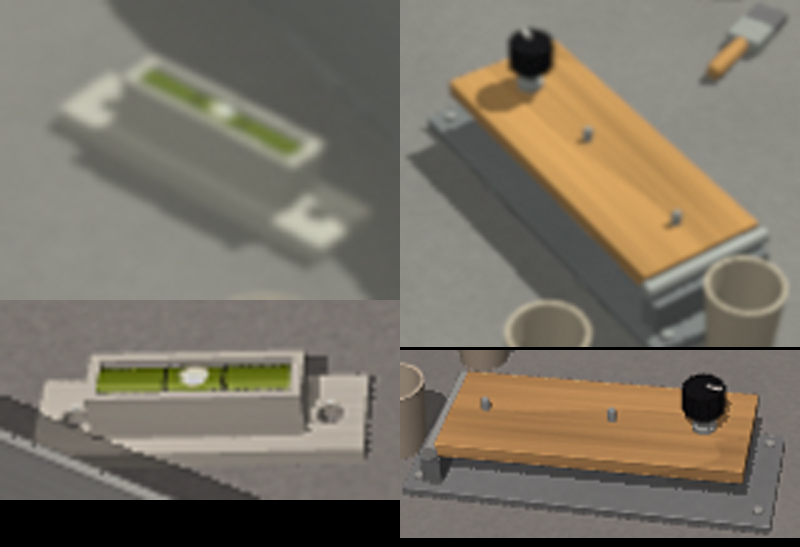

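The crop shows the bare aluminium level with green vial, bubble centred, holes on both sides; the tub's rim runs close to it. Shelf: knob at the robot end, pins clear.

Run:
```python
from h import *
s=load('scene0.png');d=load('side0.png')
f=lambda n,p,q:print(n,*[np.round(x,3) for x in tri((s,*p),(d,*q))])
f('vial mid',(459.4,227),(238.5,379))
f('vial scene-left=side-right end',(444,220),(262,378)); f('other',(474,235),(214,380))
f('tub corner near', (602,214),(133,374)); 
f('tub corner 2', (441,148),(360,466)); 
f('tub c3',(545,237),(48,470)) 
for n,F,q in (('s',s,[(441,148),(602,214),(549,237)]),('d',d,[(133,374),(360,466),(48,470)])):
  for u in q: print(n,onplane(F,*u,.12).round(3))
```

```text
vial mid [0.491 0.411 0.044] [1. 1.]
vial scene-left=side-right end [0.446 0.387 0.043] [0.6 0.6]
other [0.538 0.433 0.043] [0.9 0.9]
tub corner near [0.669 0.611 0.177] [74.7 74.7]
tub corner 2 [0.165 0.523 0.104] [1.2 1.2]
tub c3 [0.644 0.684 0.051] [74.9 74.9]
s [0.191 0.507 0.12 ]
s [0.65  0.749 0.12 ]
s [0.69  0.546 0.12 ]
d [0.652 0.533 0.12 ]
d [0.161 0.531 0.12 ]
d [0.648 0.757 0.12 ]
```

```bash
python3 -m crank '{"travel":[[3.2,3.7,0],[6.4,7.4,0],[9.6,11.1,0],[12.8,14.8,0],[16,18.5,0]],"turn":[[0,0,3],[0,0,6],[0,0,9],[0,0,12],[0,0,12]],"gripper":[0,0,0,0,0]}'
python3 -m crank '{"travel":[[3.2,3.7,0],[6.4,7.4,0],[9.6,11.1,0],[12.8,14.8,0],[16,18.5,0]],"turn":[[0,0,0],[0,0,0],[0,0,0],[0,0,0],[0,0,0]],"gripper":[0,0,0,0,0]}'
python3 -m crank '{"travel":[[1.4,4.5,0],[2.5,9,0],[2.5,13.5,0],[2.5,18,0],[2.5,22,0]],"turn":[[0,0,0],[0,0,0],[0,0,0],[0,0,0],[0,0,0]],"gripper":[0,0,0,0,0]}'
python3 - <<'E'
from h import *
grab('wrist','w1.png');o=bot.observe();print(o['clock'],o['position'],o['tool_rot'],o['qpos'])
E
```

```text
clock: 0.65
position: [0.3183, -0.4182, 0.25]
tool_rot: [-3.142, 0.0, 0.466]
force: [-0.0, -0.8, 0.6]
grip_width: 0.0854
finger_force: 0.0
clock: 1.15
position: [0.4784, -0.2331, 0.25]
tool_rot: [3.142, 0.0, 0.464]
force: [0.8, -1.2, -0.4]
grip_width: 0.0852
finger_force: 0.0
clock: 1.65
position: [0.5022, -0.0126, 0.25]
tool_rot: [-3.141, 0.0, 0.465]
force: [0.4, 0.3, 0.3]
grip_width: 0.0855
finger_force: 0.0
1.7 [ 0.50216036 -0.00618955  0.25014651] [-3.13917367e+00 -1.55147829e-03  4.70740153e-01] [ 0.14763766  0.34043574 -0.31767787  1.90577798  0.12850481  0.91449944
 -1.33158006]
```

View pics/w1.png

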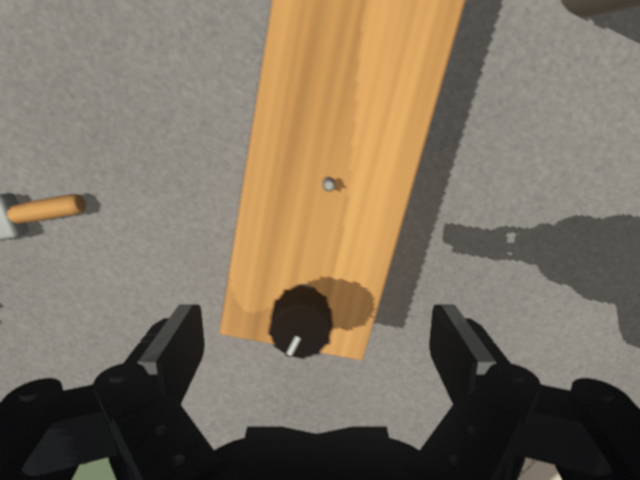

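```bash
python3 -m crank '{"travel":[[0,4.5,0],[0,9,0],[0,13.5,0],[-1,18,0],[-2,22,0]],"turn":[[0,0,0],[0,0,0],[0,0,0],[0,0,0],[0,0,0]],"gripper":[0,0,0,0,0]}'
python3 -m crank '{"travel":[[-2,4.5,0],[-3,9,0],[-4,12.5,0],[-4,12.5,0],[-4,12.5,0]],"turn":[[0,0,0],[0,0,0],[0,0,0],[0,0,0],[0,0,0]],"gripper":[0,0,0,0,0]}'
python3 - <<'E'
from h import *
grab('wrist','w2.png');o=bot.observe();print(o['clock'],o['position'],o['tool_rot'],o['qpos'])
E
```

```text
clock: 2.2
position: [0.4819, 0.2073, 0.2499]
tool_rot: [-3.141, 0.0, 0.465]
force: [1.4, -0.1, 0.3]
grip_width: 0.0849
finger_force: 0.0
clock: 2.7
position: [0.4421, 0.3305, 0.2497]
tool_rot: [3.141, 0.001, 0.466]
force: [0.4, -0.6, 0.0]
grip_width: 0.0854
finger_force: 0.0
2.75 [0.44264948 0.32954792 0.24971389] [3.14105329e+00 5.79248932e-04 4.64027065e-01] [-0.4441561   0.42999244 -0.40868749  1.77959947  0.20202233  0.97397753
 -2.04067243]
```

View w2.

w1: knob at (301,320) with its white mark (293,346), one pin at (329,184), shelf end edge (222,333)–(363,360).

View pics/w2.png

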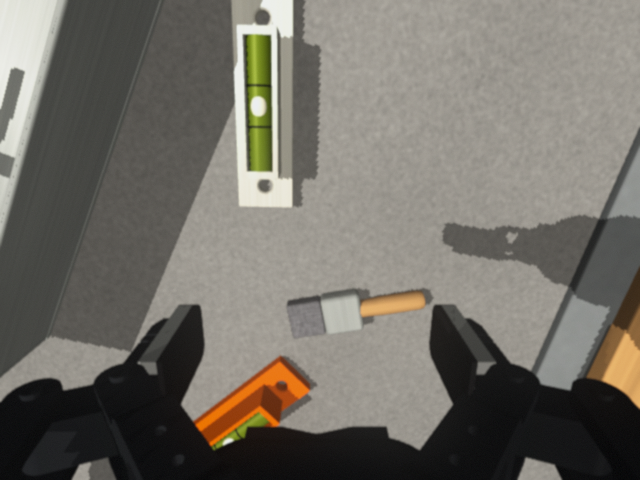

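w2: level's holes at (263,17) and (265,185), vial centred at (259,105) with bubble in the middle; tub wall left, shaded.

```bash
cat >> h.py <<'E'
def vial(F,lo=(28,90,50),hi=(50,255,255)):
    h=cv2.cvtColor(F['pixels'],cv2.COLOR_RGB2HSV);m=cv2.inRange(h,lo,hi);m=cv2.morphologyEx(m,cv2.MORPH_CLOSE,np.ones((9,9)))
    k,l,st,ce=cv2.connectedComponentsWithStats(m);return l,st,ce
E
python3 - <<'E'
from h import *
w=load('w2.png');s=load('scene0.png');d=load('side0.png')
l,st,ce=vial(w);r=[i for i in range(1,len(st)) if st[i][4]>300]
i=min(r,key=lambda i:ce[i][1]);y,x=np.where(l==i);R=cv2.minAreaRect(np.c_[x,y].astype(np.float32));print(R)
c=R[0];print(tri((w,*c),(d,238.5,379),(s,459.4,227)), tri((w,*c),(d,238.5,379)))
z=.043
b=cv2.boxPoints(R);b=b[np.argsort(b[:,1])];e1=b[:2].mean(0);e2=b[2:].mean(0)
p1,p2,pc=[onplane(w,*q,z) for q in (e1,e2,c)];print('vial plane',p1.round(4),p2.round(4),np.linalg.norm(p1-p2),'mid',(p1+p2)/2, np.degrees(np.arctan2(*(p1-p2)[1::-1])))
h1,h2=[onplane(w,*q,.012) for q in ((263,17),(265,185))];print('holes',h1,h2,np.linalg.norm(h1-h2),(h1+h2)/2,np.degrees(np.arctan2(*(h1-h2)[1::-1])))
E
```

```text
((259.3202209472656, 102.47550964355469), (135.6261444091797, 24.839679718017578), 88.2901840209961)
(array([0.4937343 , 0.40966387, 0.04406529]), [np.float64(3.0), np.float64(2.7), np.float64(1.6)]) (array([0.49480707, 0.40839964, 0.03957591]), [np.float64(2.1), np.float64(2.1)])
vial plane [0.5407 0.4307 0.043 ] [0.4479 0.3855 0.043 ] 0.10324009451346301 mid [0.49433781 0.40810861 0.043     ] 26.015218871293047
holes [0.55764871 0.43805514 0.012     ] [0.43102402 0.37863721 0.012     ] 0.1398724523999769 [0.49433637 0.40834617 0.012     ] 25.13805574325558
```

```bash
python3 -m crank '{"travel":[[2.5,3.9,-2],[5.1,7.8,-4],[5.1,7.8,-8],[5.1,7.8,-12],[5.1,7.8,-14]],"turn":[[0,0,-0.5],[0,0,-1],[0,0,-1],[0,0,-1],[0,0,-1]],"gripper":[0,0,0,0,0]}'
python3 -m crank '{"travel":[[0,0,-3],[0,0,-5.5],[0,0,-7.6],[0,0,-7.6],[0,0,-7.6]],"turn":[[0,0,0],[0,0,0],[0,0,0],[0,0,0],[0,0,0]],"gripper":[0,0,0,0,0]}'
python3 -m crank '{"travel":[[0,0,0],[0,0,0],[0,0,0],[0,0,0],[0,0,0]],"turn":[[0,0,0],[0,0,0],[0,0,0],[0,0,0],[0,0,0]],"gripper":[1,1,1,1,1]}' 60
python3 -m crank '{"travel":[[0,0,0],[0,0,0],[0,0,0],[0,0,0],[0,0,0]],"turn":[[0,0,0],[0,0,0],[0,0,0],[0,0,0],[0,0,0]],"gripper":[1,1,1,1,1]}'
python3 - <<'E'
from h import *
o=bot.observe();print(o)
E
```

```text
clock: 3.25
position: [0.4934, 0.4056, 0.1064]
tool_rot: [3.14, 0.004, 0.445]
force: [0.1, 0.3, -0.3]
grip_width: 0.0855
finger_force: 0.0
clock: 3.75
position: [0.4942, 0.4073, 0.0344]
tool_rot: [3.141, 0.0, 0.445]
force: [0.1, -0.2, 0.4]
grip_width: 0.0856
finger_force: 0.0
clock: 4.25
position: [0.4937, 0.4084, 0.0347]
tool_rot: [-3.141, -0.001, 0.447]
force: [-1.4, -1.5, 7.8]
grip_width: 0.0294
finger_force: 60.6
clock: 4.75
position: [0.4937, 0.4084, 0.0347]
tool_rot: [-3.141, -0.001, 0.447]
force: [-1.8, -0.8, 7.7]
grip_width: 0.0291
finger_force: 60.6
{'clock': 4.75, 'qpos': array([-0.58344572,  0.83377671, -0.30635601,  1.67191616,  0.35823955,
        0.69081235, -2.19774537]), 'qd': array([ 0.00017433, -0.00083874,  0.00043524,  0.00042938,  0.0014506 ,
        0.00190389, -0.00010451]), 'joint_efforts': array([-9.26448265e-02, -1.03539433e+02, -5.29021561e+00, -2.51449406e+01,
        1.94951543e-01, -5.53517137e-01,  6.73101190e-02]), 'position': array([0.49370609, 0.40844772, 0.03472715]), 'tool_rot': array([-3.14139701e+00, -8.11750681e-04,  4.46703008e-01]), 'force': array([-1.75476278, -0.7768091 ,  7.720246  ]), 'moment': array([-0.32430994,  0.27282231, -0.10594809]), 'finger_force': 60.6005322933197, 'grip_width': 0.029085234073975615}
```

```bash
python3 -m crank '{"travel":[[0,0,3],[0,0,7],[0,0,11],[0,0,15],[0,0,19]],"turn":[[0,0,0],[0,0,0],[0,0,0],[0,0,0],[0,0,0]],"gripper":[1,1,1,1,1]}'
python3 -m crank '{"travel":[[1,-4,1],[3,-8.5,2],[5,-13,2.6],[6.5,-17.5,2.6],[7.5,-22,2.6]],"turn":[[0,0,-2],[0,0,-4],[0,0,-6],[0,0,-8],[0,0,-10]],"gripper":[1,1,1,1,1]}'
python3 -m crank '{"travel":[[0.5,-4,0],[1.1,-5.8,0],[1.1,-5.8,0],[1.1,-5.8,0],[1.1,-5.8,0]],"turn":[[0,0,0],[0,0,0],[0,0,0],[0,0,0],[0,0,0]],"gripper":[1,1,1,1,1]}'
python3 - <<'E'
from h import *
grab('wrist','w3.png');grab('side','side3.png');grab('scene','scene3.png');o=bot.observe();print(o['clock'],o['position'],o['tool_rot'],o['force'])
E
```

```text
clock: 5.25
position: [0.4931, 0.4078, 0.2254]
tool_rot: [3.141, 0.001, 0.447]
force: [1.5, -0.3, -4.6]
grip_width: 0.0289
finger_force: 60.8
clock: 5.75
position: [0.5689, 0.1859, 0.25]
tool_rot: [3.141, 0.0, 0.27]
force: [1.4, 0.3, -5.1]
grip_width: 0.0295
finger_force: 61.1
clock: 6.25
position: [0.5791, 0.1312, 0.2499]
tool_rot: [-3.141, 0.0, 0.274]
force: [-0.7, 0.7, -5.7]
grip_width: 0.0295
finger_force: 61.1
6.4 [0.57923553 0.13106285 0.24995144] [-3.14137619e+00  1.31743856e-04  2.73526232e-01] [ 0.46186234  0.81623311 -5.40624982]
```

View pics/w3.png

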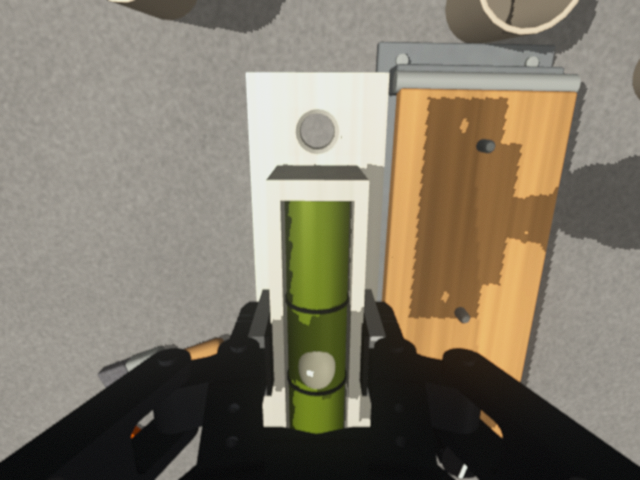

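w3: level held, front hole at (316,130), bubble moved toward the tool (318,368); pins about (485,146) and (462,315); cup rims at the hinge end (512,15). I zoom the pins and hole.

Run:
```python
import cv2,numpy as np
a=cv2.imread('pics/w3.png');b=cv2.imread('pics/w1.png')
g=lambda i,u,v,r=20:cv2.resize(i[v-r:v+r,u-r:u+r],(260,260),interpolation=cv2.INTER_NEAREST)
cv2.imwrite('pics/crop2.png',np.hstack([g(a,485,146),g(a,462,315),g(b,329,184)]))
cv2.imwrite('pics/crop2.png',np.vstack([np.hstack([g(a,485,146),g(a,462,315),g(b,329,184)]),np.hstack([g(a,316,130,26),g(b,301,320,40),g(a,485,85,60)])]))
```

```text
(no output)
```

View pics/crop2.png

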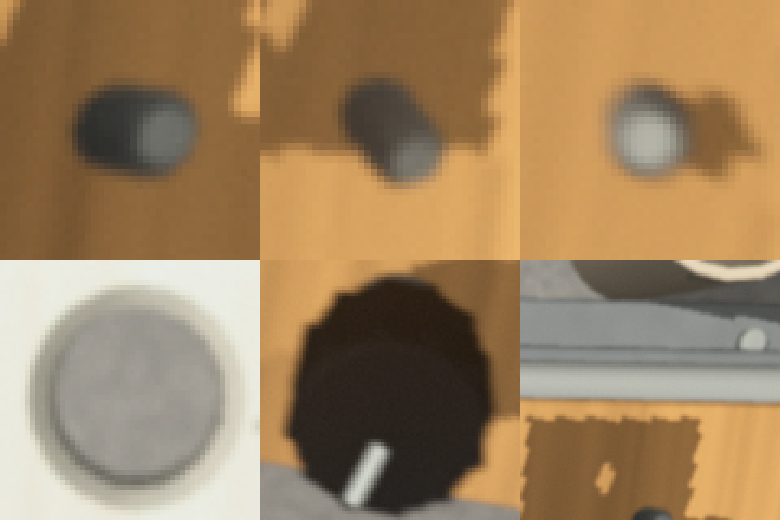

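Run:
```python
from h import *
w1=load('w1.png');w3=load('w3.png');s=load('scene0.png');d=load('side0.png')
np.set_printoptions(precision=4,suppress=True)
print('F top',tri((w1,329,185),(w3,465.4,319.9)), 'all',tri((w1,329,185),(w3,465.4,319.9),(s,324,255),(d,310,250)))
print('H top',tri((w3,490.5,146.6),(s,358,286.5),(d,259,246.5)))
for z in (.07,.084,): print(z,'F w1',onplane(w1,329,185,z),'F w3 top/base',onplane(w3,465.4,319.9,z),onplane(w3,459.7,312.2,z),'H',onplane(w3,490.5,146.6,z),onplane(w3,480.4,145.7,z))
zt=.2499-.0347+.012
h=onplane(w3,316.8,131.4,zt);print('hole',h,'diam',onplane(w3,290+28/5,131.4,zt)-onplane(w3,290+48,131.4,zt))
t=np.array([.5792,.1311,zt]);a=.2735;v=h-t;print('hole in tool: fwd',v[0]*np.cos(a)+v[1]*np.sin(a),'left',-v[0]*np.sin(a)+v[1]*np.cos(a))
# plate end edges / housing edge dir
for u in ((247,73),(389,72),(263,425),(370,425)): 
  p=onplane(w3,*u,zt)-t;print(u,p[0]*np.cos(a)+p[1]*np.sin(a),-p[0]*np.sin(a)+p[1]*np.cos(a))
print('knob top',tri((w1,300.5,330),(s,304,222)));print(onplane(w1,300,330,.115))
```

```text
F top (array([ 0.5295, -0.0092,  0.0893]), [np.float64(0.1), np.float64(0.1)]) all (array([ 0.5262, -0.0121,  0.0792]), [np.float64(2.5), np.float64(2.6), np.float64(0.2), np.float64(1.5)])
H top (array([0.6629, 0.0236, 0.076 ]), [np.float64(3.1), np.float64(1.6), np.float64(2.7)])
0.07 F w1 [ 0.5265 -0.0113  0.07  ] F w3 top/base [ 0.5211 -0.0203  0.07  ] [ 0.5268 -0.0126  0.07  ] H [0.6647 0.018  0.07  ] [0.6633 0.0257 0.07  ]
0.084 F w1 [ 0.5286 -0.0097  0.084 ] F w3 top/base [ 0.5273 -0.0123  0.084 ] [ 0.5327 -0.005   0.084 ] H [0.6642 0.0242 0.084 ] [0.6628 0.0315 0.084 ]
hole [0.6469 0.1505 0.2272] diam [-0.0042  0.0148  0.    ]
hole in tool: fwd 0.0704027836456296 left 0.0003931871048325937
(247, 73) 0.09004217103390116 0.024689857891571645
(389, 72) 0.0904097462678255 -0.024670890600800983
(263, 425) -0.06164205383746594 0.02521807332314374
(370, 425) -0.06159367351416597 -0.02447749981895457
knob top (array([ 0.4315, -0.0348,  0.1243]), [np.float64(0.7), np.float64(0.7)])
[ 0.4255 -0.0372  0.115 ]
```

Run:
```python
from h import *
np.set_printoptions(precision=4,suppress=True)
def edge(n,rows,side,z):
    f=load(n);h=cv2.cvtColor(f['pixels'],cv2.COLOR_RGB2HSV);m=cv2.inRange(h,(8,110,60),(22,255,255))
    m=cv2.morphologyEx(m,cv2.MORPH_OPEN,np.ones((5,5)))
    P=[]
    for v in rows:
        x=np.where(m[v])[0]
        x=x[x>200]
        if len(x)>20: P.append(onplane(f,(x.max()+.5) if side else (x.min()-.5),v,z)[:2])
    P=np.float32(P);l=cv2.fitLine(P,cv2.DIST_HUBER,0,.01,.01).ravel();d=l[:2]*np.sign(l[0]);r=np.abs((P-l[2:])@[-d[1],d[0]])
    print(n,'R' if side else 'L',np.degrees(np.arctan2(d[1],d[0])),'pt at x=.55',l[2:]+d*(.55-l[2])/d[0],'res',np.median(r),len(P));return d,l[2:]
for z in (.07,.073):
    edge('w1.png',range(5,280),0,z);edge('w1.png',range(5,330),1,z);edge('w3.png',range(95,370),1,z);edge('w3.png',range(100,280),0,z)
```

```text
w1.png L 14.522311 pt at x=.55 [0.55   0.0632] res 0.00018794656 275
w1.png R 14.928629 pt at x=.55 [ 0.55   -0.0713] res 0.00019067514 325
w3.png R 15.285942 pt at x=.55 [ 0.55  -0.073] res 0.00020940561 275
w3.png L 14.906332 pt at x=.55 [0.55   0.0642] res 0.0001956418 180
w1.png L 14.522311 pt at x=.55 [0.55   0.0627] res 0.00018609685 275
w1.png R 14.9286375 pt at x=.55 [ 0.55   -0.0704] res 0.0001888077 325
w3.png R 15.285947 pt at x=.55 [ 0.55   -0.0711] res 0.0002073365 275
w3.png L 14.906304 pt at x=.55 [0.55   0.0648] res 0.00019372706 180
```

```bash
python3 -m crank '{"travel":[[0.5,-4,0],[1,-8,-2],[1.5,-12.4,-5],[1.5,-12.4,-9],[1.5,-12.4,-10.5]],"turn":[[0,0,-0.6],[0,0,-0.6],[0,0,-0.6],[0,0,-0.6],[0,0,-0.6]],"gripper":[1,1,1,1,1]}'
python3 -m crank '{"travel":[[0,0,0],[0,0,0],[0,0,0],[0,0,0],[0,0,0]],"turn":[[0,0,0],[0,0,0],[0,0,0],[0,0,0],[0,0,0]],"gripper":[1,1,1,1,1]}'
python3 - <<'E'
from h import *
f=grab('wrist','w4.png');grab('side','side4.png');g=grab('scene','scene4.png');o=bot.observe();print(o['clock'],o['position'],o['tool_rot'],o['force'])
a=cv2.imread('pics/w4.png');b=cv2.imread('pics/side4.png');c=cv2.imread('pics/scene4.png')
cv2.imwrite('pics/crop4.png',np.hstack([cv2.resize(a[100:170,280:350],(400,400),interpolation=cv2.INTER_CUBIC),np.vstack([cv2.resize(b[180:280,215:365],(400,267),interpolation=cv2.INTER_CUBIC),cv2.resize(c[215:335,280:460],(400,267),interpolation=cv2.INTER_CUBIC)])[:400]]) if 0 else np.vstack([np.hstack([cv2.resize(a[100:170,280:350],(267,267),interpolation=cv2.INTER_CUBIC),cv2.resize(b[180:280,215:365],(400,267),interpolation=cv2.INTER_CUBIC)]),np.hstack([np.zeros((267,267,3),np.uint8),cv2.resize(c[215:335,250:430],(400,267),interpolation=cv2.INTER_CUBIC)])]))
E
```

```text
clock: 6.9
position: [0.5929, 0.0051, 0.1418]
tool_rot: [-3.141, 0.004, 0.26]
force: [-1.6, 0.4, -4.9]
grip_width: 0.0292
finger_force: 61.1
clock: 7.4
position: [0.5949, 0.0065, 0.146]
tool_rot: [3.141, -0.001, 0.262]
force: [0.9, 0.5, -5.4]
grip_width: 0.0293
finger_force: 61.1
7.55 [0.5946524  0.00621132 0.14534915] [ 3.14143962e+00 -4.85857379e-04  2.61800030e-01] [ 0.00691765 -0.75014404 -5.2288455 ]
```

View pics/crop4.png

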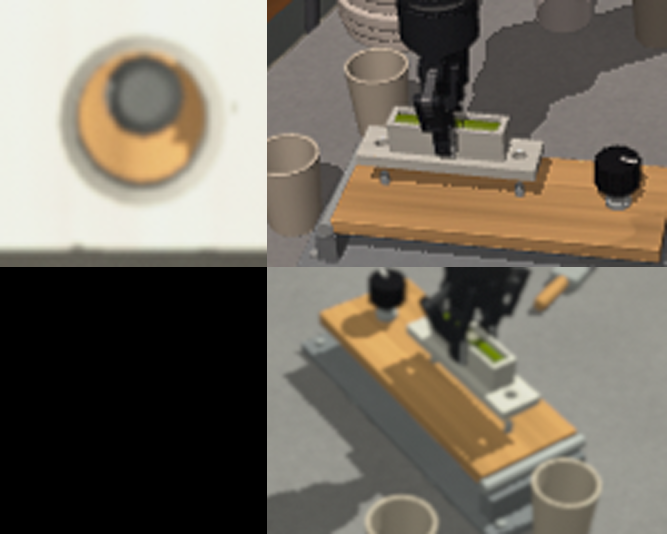

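Run:
```python
from h import *
np.set_printoptions(precision=4,suppress=True)
w=load('w4.png');zb=.1453-.0347;a=.2618
R=np.array([[np.cos(a),np.sin(a)],[-np.sin(a),np.cos(a)]])
hs=[onplane(w,316.7,131.5,zb+.012),onplane(w,317.2,130.8,zb)]
for z in (.082,.084,.087):
    p=onplane(w,318.8,124.1,z)
    print(z,p,[((p-h)[:2].round(4),(R@(p-h)[:2]).round(4)) for h in hs])
print(hs, R@(hs[1][:2]-[.5948,.0063]))
p=onplane(w,318.8,124.1,.085)
for x in (14.5,15,15.5): print(x,p[:2]-.14*np.array([np.cos(np.radians(x)),np.sin(np.radians(x))]))
d=load('side4.png');s=load('scene4.png')
q=lambda u,v:(215+(u-267)/2.667,180+v/2.667); t=lambda u,v:(250+(u-267)/2.222,215+(v-267)/2.222)
print('holes side',[onplane(d,*q(*u),zb+.012) for u in ((519,155),(379,143))],'pins',[onplane(d,*q(*u),.082) for u in ((520,189),(385,178))])
```

```text
0.082 [0.6645 0.0244 0.082 ] [(array([ 0.0017, -0.0006]), array([ 0.0014, -0.001 ])), (array([ 0.0019, -0.0003]), array([ 0.0017, -0.0008]))]
0.084 [0.6646 0.0244 0.084 ] [(array([ 0.0017, -0.0006]), array([ 0.0015, -0.001 ])), (array([ 0.0019, -0.0003]), array([ 0.0018, -0.0008]))]
0.087 [0.6646 0.0244 0.087 ] [(array([ 0.0018, -0.0006]), array([ 0.0016, -0.001 ])), (array([ 0.002 , -0.0003]), array([ 0.0019, -0.0008]))]
[array([0.6629, 0.025 , 0.1226]), array([0.6626, 0.0247, 0.1106])] [0.0703 0.0002]
14.5 [ 0.5291 -0.0107]
15 [ 0.5294 -0.0118]
15.5 [ 0.5297 -0.013 ]
holes side [array([ 0.5222, -0.0068,  0.1226]), array([0.659 , 0.0307, 0.1226])] pins [array([ 0.5216, -0.004 ,  0.082 ]), array([0.6546, 0.0341, 0.082 ])]
```

```bash
python3 -m crank '{"travel":[[0.2,-0.05,0],[0.2,-0.05,-0.7],[0.2,-0.05,-1.4],[0.2,-0.05,-1.8],[0.2,-0.05,-1.8]],"turn":[[0,0,0.1],[0,0,0.1],[0,0,0.1],[0,0,0.1],[0,0,0.1]],"gripper":[1,1,1,1,1]}'
python3 -m crank '{"travel":[[0,0,-0.2],[0,0,-0.4],[0,0,-0.6],[0,0,-0.8],[0,0,-1.0]],"turn":[[0,0,0],[0,0,0],[0,0,0],[0,0,0],[0,0,0]],"gripper":[1,1,1,1,1]}'
python3 - <<'E'
from h import *
f=grab('wrist','w5.png');grab('side','side5.png');o=bot.observe();print(o['clock'],o['position'],o['tool_rot'],o['force'],o['moment'])
a=cv2.imread('pics/w5.png');b=cv2.imread('pics/side5.png')
cv2.imwrite('pics/crop5.png',np.hstack([cv2.resize(a[90:170,275:355],(400,400),interpolation=cv2.INTER_CUBIC),cv2.resize(b[180:280,265:365],(400,400),interpolation=cv2.INTER_CUBIC)]))
E
```

```text
clock: 8.05
position: [0.596, 0.0057, 0.126]
tool_rot: [-3.141, 0.001, 0.264]
force: [-0.6, -1.1, -4.4]
grip_width: 0.029
finger_force: 61.3
clock: 8.55
position: [0.5965, 0.0057, 0.1169]
tool_rot: [-3.142, -0.0, 0.263]
force: [-0.3, 0.7, -4.8]
grip_width: 0.0287
finger_force: 61.3
8.65 [0.59636238 0.00570714 0.11669617] [-3.14145110e+00  3.77878541e-04  2.63505939e-01] [ 0.27009065  1.07004443 -5.24163996] [ 0.0019863   0.0056968  -0.06114187]
```

View pics/crop5.png

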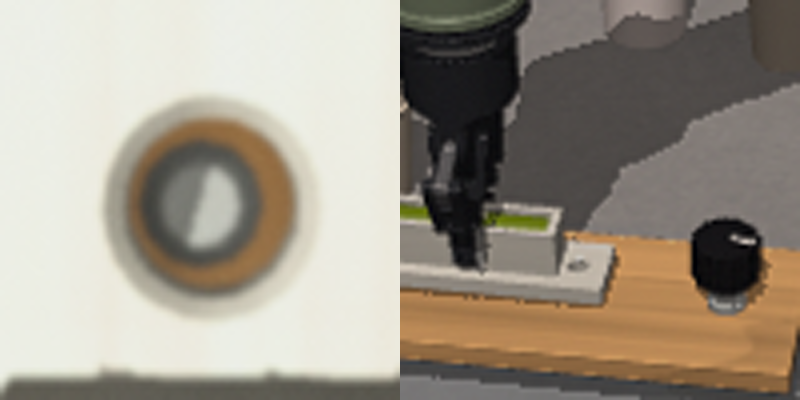

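```bash
python3 -m crank '{"travel":[[-0.02,0.06,0],[-0.02,0.06,-0.2],[-0.02,0.06,-0.4],[-0.02,0.06,-0.6],[-0.02,0.06,-0.8]],"turn":[[0,0,0],[0,0,0],[0,0,0],[0,0,0],[0,0,0]],"gripper":[1,1,1,1,1]}'
python3 -m crank '{"travel":[[0,0,-0.1],[0,0,-0.2],[0,0,-0.2],[0,0,-0.2],[0,0,-0.2]],"turn":[[0,0,0],[0,0,0],[0,0,0],[0,0,0],[0,0,0]],"gripper":[1,1,1,1,1]}'
python3 - <<'E'
from h import *
o=bot.observe();print(o['clock'],o['position'],o['tool_rot'],o['force'],o['moment'])
E
```

```text
clock: 9.15
position: [0.5963, 0.0063, 0.1088]
tool_rot: [-3.142, 0.0, 0.263]
force: [-0.5, 0.7, -4.3]
grip_width: 0.029
finger_force: 61.3
clock: 9.65
position: [0.5964, 0.0063, 0.1072]
tool_rot: [3.142, -0.0, 0.263]
force: [-0.3, 0.2, 0.9]
grip_width: 0.0291
finger_force: 62.0
9.65 [0.59638401 0.00628606 0.10718323] [ 3.14154543e+00 -2.24104522e-04  2.63465823e-01] [-0.30516967  0.17401205  0.91238654] [-0.02079033  0.44812816 -0.01281112]
```

```bash
python3 -m crank '{"travel":[[0,0,-0.1],[0,0,-0.1],[0,0,-0.1],[0,0,-0.1],[0,0,-0.1]],"turn":[[0,0,0],[0,0,0],[0,0,0],[0,0,0],[0,0,0]],"gripper":[1,1,1,0.8,0.6]}'
python3 -m crank '{"travel":[[0,0,0],[0,0,0],[0,0,0],[0,0,0],[0,0,0]],"turn":[[0,0,0],[0,0,0],[0,0,0],[0,0,0],[0,0,0]],"gripper":[0.3,0,0,0,0]}'
python3 -m crank '{"travel":[[0,0,2],[0,0,5],[0,0,9],[0,0,13],[0,0,14]],"turn":[[0,0,0],[0,0,0],[0,0,0],[0,0,0],[0,0,0]],"gripper":[0,0,0,0,0]}'
python3 - <<'E'
from h import *
for i in range(3): f=grab('wrist','w6.png')
o=bot.observe();print(o['clock'],o['position'],o['tool_rot'],o['qpos'])
grab('side','side6.png');grab('scene','scene6.png')
a=cv2.imread('pics/w6.png');b=cv2.imread('pics/side6.png')
cv2.imwrite('pics/crop6.png',np.hstack([cv2.resize(a,(467,350)),cv2.resize(b[190:300,230:335],(333,350),interpolation=cv2.INTER_CUBIC)]))
E
```

```text
clock: 10.15
position: [0.5964, 0.0063, 0.106]
tool_rot: [3.142, -0.0, 0.264]
force: [-0.6, -0.2, -0.2]
grip_width: 0.0343
finger_force: 0.0
clock: 10.65
position: [0.5963, 0.0063, 0.106]
tool_rot: [3.142, 0.0, 0.263]
force: [-0.6, 1.4, -0.4]
grip_width: 0.0857
finger_force: 0.0
clock: 11.15
position: [0.5977, 0.0064, 0.2503]
tool_rot: [3.14, -0.005, 0.263]
force: [-0.1, 0.2, 0.4]
grip_width: 0.0856
finger_force: 0.0
11.3 [0.59631762 0.00624353 0.24604064] [ 3.14132179e+00 -6.33737975e-04  2.63463832e-01] [ 0.09907057  0.49212274 -0.29750198  1.67262898  0.16549953  1.00091685
 -1.56195812]
```

View pics/crop6.png

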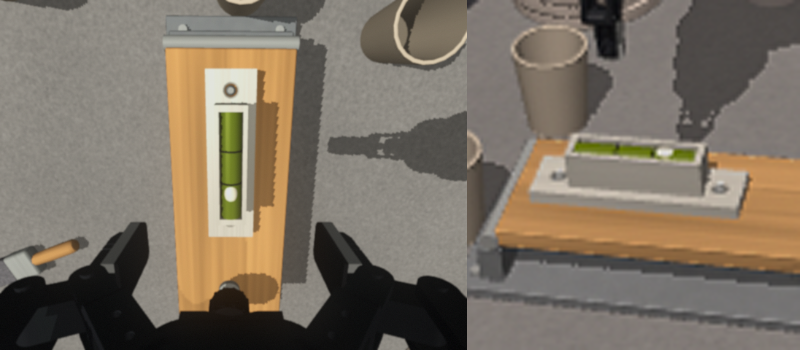

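w6/side: the level lies on both pins (holes (230,90) and (230,226) in the crop), bubble toward the foot end (230,195), as expected with the spring up. Now to the knob, pre-rotating the wrist.

```bash
python3 -m crank '{"travel":[[-4,-1.1,0],[-8,-2.2,0],[-12,-3.3,0],[-16.3,-4.4,0],[-16.3,-4.4,0]],"turn":[[0,0,8.4],[0,0,16.8],[0,0,25.2],[0,0,33.6],[0,0,42]],"gripper":[0,0,0,0,0]}'
python3 -m crank '{"travel":[[0,0,0],[0,0,0],[0,0,0],[0,0,0],[0,0,0]],"turn":[[0,0,8.4],[0,0,16.8],[0,0,25.2],[0,0,33.6],[0,0,42]],"gripper":[0,0,0,0,0]}'
python3 - <<'E'
from h import *
grab('wrist');grab('wrist','w7.png');o=bot.observe();print(o['clock'],o['position'],o['tool_rot'],o['qpos'])
E
python3 -m crank '{"travel":[[0,0,0],[0,0,0],[0,0,0],[0,0,0],[0,0,0]],"turn":[[0,0,8.4],[0,0,16.8],[0,0,25.2],[0,0,33.6],[0,0,42]],"gripper":[0,0,0,0,0]}'
python3 -m crank '{"travel":[[0,0,0],[0,0,0],[0,0,0],[0,0,0],[0,0,0]],"turn":[[0,0,8.4],[0,0,16.8],[0,0,25.2],[0,0,33.6],[0,0,42]],"gripper":[0,0,0,0,0]}'
python3 - <<'E'
from h import *
grab('wrist');grab('wrist','w8.png');o=bot.observe();print(o['clock'],o['position'],o['tool_rot'],o['qpos'])
cv2.imwrite('pics/crop7.png',np.hstack([cv2.resize(cv2.imread('pics/w%d.png'%i)[130:400,160:520],(400,300)) for i in (7,8)]))
E
```

```text
clock: 11.9
position: [0.4283, -0.0394, 0.2448]
tool_rot: [-3.139, 0.004, 1.001]
force: [1.4, -0.6, -0.4]
grip_width: 0.0857
finger_force: 0.0
clock: 12.4
position: [0.4328, -0.0377, 0.2449]
tool_rot: [-3.14, -0.001, 1.736]
force: [-0.3, 0.3, -0.4]
grip_width: 0.0855
finger_force: 0.0
12.5 [ 0.43281451 -0.03776246  0.24501044] [-3.13993049e+00 -1.06818761e-03  1.73234334e+00] [ 0.4780643   0.27338187 -0.62435712  2.0553949   0.20582082  0.87473701
 -0.10025369]
clock: 13.0
position: [0.433, -0.0377, 0.2454]
tool_rot: [-3.141, -0.001, 2.463]
force: [0.6, 0.6, 0.0]
grip_width: 0.0855
finger_force: 0.0
clock: 13.5
position: [0.433, -0.0377, 0.2454]
tool_rot: [3.141, -0.001, -3.087]
force: [0.0, 0.2, -0.2]
grip_width: 0.0856
finger_force: 0.0
13.6 [ 0.43299768 -0.03776185  0.24533114] [ 3.14065011e+00 -1.15051104e-03 -3.08906936e+00] [ 0.71787183  0.338425   -0.93121646  2.04535117  0.34030461  0.91892143
  1.22628268]
```

View pics/crop7.png

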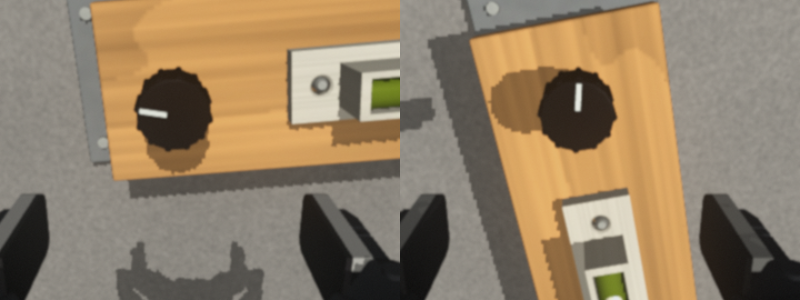

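Run:
```python
from h import *
np.set_printoptions(precision=4,suppress=True)
P=[]
for n in ('w7.png','w8.png'):
    f=load(n);x=f['pixels'].max(2);m=((x<70)&(f['pixels'].astype(int).sum(2)<150)).astype(np.uint8);m[:,:220]=0;m[:,420:]=0;m[:140]=0;m[300:]=0
    m=cv2.morphologyEx(m,cv2.MORPH_CLOSE,np.ones((15,15)))
    c=max(cv2.findContours(m,0,2)[0],key=cv2.contourArea);e=cv2.minEnclosingCircle(c);el=cv2.fitEllipse(cv2.convexHull(c));print(n,e,el)
    P.append((f,*el[0])); print([onplane(f,*el[0],z) for z in (.1,.115,.125)])
print(tri(*P))
```

```text
w7.png ((315.239013671875, 228.0323028564453), 37.337188720703125) ((315.61309814453125, 228.5859375), (68.03791046142578, 75.43915557861328), 176.5324249267578)
[array([ 0.4332, -0.0407,  0.1   ]), array([ 0.4325, -0.0363,  0.115 ]), array([ 0.432 , -0.0333,  0.125 ])]
w8.png ((319.0, 228.0), 37.16190719604492) ((318.7555236816406, 228.73675537109375), (68.14472198486328, 74.17481994628906), 172.8972625732422)
[array([ 0.437 , -0.0351,  0.1   ]), array([ 0.4326, -0.0355,  0.115 ]), array([ 0.4296, -0.0358,  0.125 ])]
(array([ 0.4323, -0.0357,  0.1166]), [np.float64(0.2), np.float64(0.2)])
```

Run:
```python
from h import *
d=load('side5.png');k=np.array([.4323,-.036])
for nm,v,sg in (('top',234.5,1),('bot',254.5,-1),('neck',258.5,-.4)):
    c,r=ray(d,346.3,v);h=r[:2]/np.linalg.norm(r[:2]);p=k+h*.022*sg
    t=(p-c[:2])@h/np.linalg.norm(r[:2]);q=c+t*r;print(nm,q, (q[:2]-p))
```

```text
top [ 0.43905037 -0.05704337  0.12432839] [-0.00192559 -0.00082635]
bot [ 0.42166988 -0.01662153  0.09244145] [-0.00195472 -0.00083879]
neck [ 0.42686914 -0.02875444  0.06801062] [-0.00196075 -0.00084136]
```

```bash
python3 -m crank '{"travel":[[-0.1,0.1,-2.5],[-0.1,0.1,-5.5],[-0.1,0.1,-8],[-0.1,0.1,-8],[-0.1,0.1,-8]],"turn":[[0,0,7],[0,0,14],[0,0,20],[0,0,20],[0,0,20]],"gripper":[0,0,0,0,0]}'
python3 -m crank '{"travel":[[0,0,-2],[0,0,-4],[0,0,-5.4],[0,0,-5.4],[0,0,-5.4]],"turn":[[0,0,0],[0,0,0],[0,0,0],[0,0,0],[0,0,0]],"gripper":[0,0,0,0,0]}'
python3 -m crank '{"travel":[[0,0,0],[0,0,0],[0,0,0],[0,0,0],[0,0,0]],"turn":[[0,0,0],[0,0,0],[0,0,0],[0,0,0],[0,0,0]],"gripper":[1,1,1,1,1]}' 80
python3 -c "
from h import *
o=bot.observe();print(o['force'],o['moment'],o['qpos'][6],o['grip_width'])"
```

```text
clock: 14.1
position: [0.4322, -0.0364, 0.1662]
tool_rot: [3.141, -0.001, -2.746]
force: [0.1, 0.5, 0.3]
grip_width: 0.0853
finger_force: 0.0
clock: 14.6
position: [0.4329, -0.0367, 0.1132]
tool_rot: [-3.141, 0.001, -2.742]
force: [0.8, 0.4, 0.0]
grip_width: 0.0858
finger_force: 0.0
clock: 15.1
position: [0.4322, -0.0363, 0.1122]
tool_rot: [3.141, 0.0, -2.738]
force: [-2.4, 3.6, 4.2]
grip_width: 0.0421
finger_force: 80.3
[-2.4410316   3.59621257  4.21554018] [ 0.82956186  0.45421259 -0.01385899] 1.2531519477903512 0.04207576589441348
```

```bash
python3 -m crank '{"travel":[[0,0,-0.08],[0,0,-0.16],[0,0,-0.24],[0,0,-0.32],[0,0,-0.4]],"turn":[[0,0,0],[0,0,0],[0,0,0],[0,0,0],[0,0,0]],"gripper":[1,1,1,1,1]}'
python3 -m crank '{"travel":[[0,0,-0.05],[0,0,-0.1],[0,0,-0.15],[0,0,-0.2],[0,0,-0.2]],"turn":[[0,0,0],[0,0,0],[0,0,0],[0,0,0],[0,0,0]],"gripper":[1,1,1,1,1]}'
python3 -c "
from h import *
o=bot.observe();print(o['position'],o['force'],o['moment'])"
```

```text
clock: 15.6
position: [0.4319, -0.0364, 0.1081]
tool_rot: [3.141, -0.0, -2.739]
force: [-5.7, 3.2, 5.0]
grip_width: 0.0423
finger_force: 80.4
clock: 16.1
position: [0.4317, -0.0365, 0.1061]
tool_rot: [3.141, -0.001, -2.739]
force: [-6.5, 3.5, 5.8]
grip_width: 0.0423
finger_force: 80.5
[ 0.4317406  -0.03650478  0.10606061] [-6.52980473  3.53718819  5.77683864] [ 0.54329846  0.82228171 -0.02707787]
```

```bash
python3 -m crank '{"travel":[[0,0,-0.03],[0,0,-0.06],[0,0,-0.09],[0,0,-0.12],[0,0,-0.15]],"turn":[[0,0,0],[0,0,0],[0,0,0],[0,0,0],[0,0,0]],"gripper":[1,1,1,1,1]}'
python3 -m crank '{"travel":[[0,0,-0.02],[0,0,-0.04],[0,0,-0.06],[0,0,-0.08],[0,0,-0.1]],"turn":[[0,0,0],[0,0,0],[0,0,0],[0,0,0],[0,0,0]],"gripper":[1,1,1,1,1]}'
```

```text
clock: 16.6
position: [0.4316, -0.0365, 0.1046]
tool_rot: [3.141, -0.001, -2.739]
force: [-7.4, 3.7, 6.8]
grip_width: 0.0422
finger_force: 80.5
clock: 17.1
position: [0.4317, -0.0366, 0.1037]
tool_rot: [3.142, -0.001, -2.739]
force: [-10.0, 3.8, 16.2]
grip_width: 0.0423
finger_force: 81.2
```

```bash
cat > bub.py <<'E'
from h import *
import sys
def profile(n,show=False):
    f=grab(n,'b_%s.png'%n);h=cv2.cvtColor(f['pixels'],cv2.COLOR_RGB2HSV)
    g=cv2.inRange(h,(28,90,40),(50,255,255))
    a=np.radians(15.1);ux=-np.array([np.cos(a),np.sin(a),0]);c=np.array([.5964,.0063,.072+.043])
    # green/bubble/line test along the vial, averaged over columns s
    uv0=np.array([proj(f,c+ux*s) for s in (-.07,.07)])
    lo=np.floor(uv0.min(0)-8).astype(int);hi=np.ceil(uv0.max(0)+8).astype(int)
    m=np.zeros_like(g);m[lo[1]:hi[1],lo[0]:hi[0]]=g[lo[1]:hi[1],lo[0]:hi[0]]
    y,x=np.where(m>0);hull=cv2.convexHull(np.c_[x,y].astype(np.int32));M=np.zeros_like(g);cv2.fillConvexPoly(M,hull,1)
    y,x=np.where(M);P=np.c_[x,y].astype(float);d=np.subtract(*[np.array(proj(f,c+ux*s)) for s in (.05,-.05)]);d/=np.linalg.norm(d)
    t=P@d;px=f['pixels'][y,x].astype(int)
    pale=(px.min(1)>130)&(h[y,x,1]<90); dark=px.max(1)<60
    print(n,'len px',round(np.ptp(t),1),'n',len(t),'mid',round((t.max()+t.min())/2,1),'bubble',pale.sum(),(t[pale].mean() if pale.any() else None))
    s=103/np.ptp(t)
    if pale.any(): print('  bubble mm (+ to foot):',round((t[pale].mean()-(t.max()+t.min())/2)*s,1))
    b=np.round(t-t.min()).astype(int)
    if show: print([int(px[b==i].sum(1).mean()/3) if (b==i).any() else -1 for i in range(b.max()+1)]); print([int(h[y,x,1][b==i].mean()) for i in range(b.max()+1)])
if __name__=='__main__':
    for n in sys.argv[1:]: profile(n,True)
    o=bot.observe();print(o['clock'],o['position'],o['force'],o['moment'],o['qpos'][6])
E
python3 -m crank '{"travel":[[0,0,0],[0,0,0],[0,0,0],[0,0,0],[0,0,0]],"turn":[[0,0,0],[0,0,0],[0,0,0],[0,0,0],[0,0,0]],"gripper":[1,1,1,1,1]}'
python3 bub.py side scene
```

```text
clock: 17.6
position: [0.4317, -0.0365, 0.1038]
tool_rot: [3.142, -0.001, -2.739]
force: [-9.5, 2.5, 13.2]
grip_width: 0.0425
finger_force: 81.2
side len px 37.3 n 163 mid 303.3 bubble 20 295.0973445049385
  bubble mm (+ to foot): -22.7
[94, 88, 92, 87, 113, 141, 178, 179, 190, 168, 116, 89, 86, 90, 109, 103, 106, 102, 98, 96, 92, 92, 105, 108, 91, 100, 103, 96, 97, 91, 89, 90, 94, 93, 90, 82, 81, 97]
[164, 177, 161, 168, 118, 71, 39, 35, 33, 58, 126, 166, 113, 117, 136, 141, 139, 144, 160, 164, 172, 164, 142, 132, 107, 137, 148, 173, 162, 174, 173, 165, 156, 158, 160, 204, 204, 129]
scene len px 32.1 n 154 mid -427.3 bubble 17 -437.1198715084908
  bubble mm (+ to foot): -31.5
[124, 97, 97, 116, 146, 176, 201, 186, 164, 143, 103, 80, 84, 91, 89, 86, 90, 93, 91, 92, 83, 84, 88, 87, 88, 93, 89, 88, 89, 90, 92, 94, 114]
[107, 164, 154, 117, 79, 47, 35, 45, 52, 78, 114, 166, 159, 165, 186, 201, 182, 164, 169, 176, 196, 161, 149, 178, 190, 164, 184, 192, 191, 192, 179, 175, 120]
17.7 [ 0.4316673  -0.03655637  0.10378787] [-9.55357001  3.38076965 14.26903749] [ 0.48209416  1.38598809 -0.06046708] 1.2337349210495718
```

```bash
python3 -m crank '{"travel":[[0,0,0.03],[0,0,0.06],[0,0,0.09],[0,0,0.125],[0,0,0.155]],"turn":[[0,0,-8],[0,0,-16],[0,0,-24],[0,0,-32],[0,0,-40]],"gripper":[1,1,1,1,1]}'
python3 -m crank '{"travel":[[0,0,0],[0,0,0],[0,0,0],[0,0,0],[0,0,0]],"turn":[[0,0,0],[0,0,0],[0,0,0],[0,0,0],[0,0,0]],"gripper":[1,1,1,1,1]}'
python3 -m crank '{"travel":[[0,0,0],[0,0,0],[0,0,0],[0,0,0],[0,0,0]],"turn":[[0,0,0],[0,0,0],[0,0,0],[0,0,0],[0,0,0]],"gripper":[1,1,1,1,1]}'
python3 bub.py side scene
```

```text
clock: 18.2
position: [0.4316, -0.0368, 0.1051]
tool_rot: [-3.141, -0.001, 2.841]
force: [-5.8, 1.9, 4.5]
grip_width: 0.0422
finger_force: 80.5
clock: 18.7
position: [0.4316, -0.0369, 0.1051]
tool_rot: [-3.141, -0.001, 2.846]
force: [-5.8, 0.8, 5.2]
grip_width: 0.0424
finger_force: 80.6
clock: 19.2
position: [0.4316, -0.0368, 0.1051]
tool_rot: [-3.141, -0.001, 2.846]
force: [-5.4, 1.5, 5.1]
grip_width: 0.0421
finger_force: 80.6
side len px 38.2 n 166 mid 302.9 bubble 20 299.4802524217396
  bubble mm (+ to foot): -9.1
[129, 91, 93, 95, 91, 92, 89, 110, 107, 101, 109, 134, 178, 175, 187, 176, 125, 108, 108, 103, 108, 103, 98, 97, 85, 66, 88, 106, 110, 108, 107, 103, 96, 98, 96, 90, 92, 93, 118]
[96, 190, 169, 166, 173, 160, 166, 132, 134, 144, 127, 96, 49, 30, 38, 47, 102, 141, 136, 143, 139, 146, 161, 163, 168, 145, 165, 133, 134, 134, 140, 147, 176, 161, 165, 173, 165, 156, 98]
scene len px 32.1 n 164 mid -427.3 bubble 17 -431.76622642669764
  bubble mm (+ to foot): -14.3
[124, 96, 97, 90, 88, 93, 87, 93, 110, 136, 170, 191, 172, 168, 136, 106, 93, 94, 89, 87, 88, 89, 92, 91, 97, 96, 93, 87, 90, 93, 94, 98, 108]
[107, 169, 162, 184, 199, 173, 197, 171, 121, 82, 50, 37, 45, 58, 88, 144, 174, 169, 186, 192, 165, 153, 148, 164, 156, 170, 178, 199, 183, 170, 170, 161, 122]
19.3 [ 0.43157204 -0.03682707  0.10509056] [-5.20255062  1.38042753  4.69436475] [-0.04524608  1.10175122 -0.04228893] 0.66428403869121
```

The knob and foot are one piece, so the knob height stays put while the shelf climbs; restore the press.

```bash
python3 -m crank '{"travel":[[0,0,-0.04],[0,0,-0.08],[0,0,-0.12],[0,0,-0.155],[0,0,-0.155]],"turn":[[0,0,0],[0,0,0],[0,0,0],[0,0,0],[0,0,0]],"gripper":[1,1,1,1,1]}'
python3 -m crank '{"travel":[[0,0,0],[0,0,0],[0,0,0],[0,0,0],[0,0,0]],"turn":[[0,0,0],[0,0,0],[0,0,0],[0,0,0],[0,0,0]],"gripper":[1,1,1,1,1]}'
python3 -m crank '{"travel":[[0,0,0],[0,0,0],[0,0,0],[0,0,0],[0,0,0]],"turn":[[0,0,0],[0,0,0],[0,0,0],[0,0,0],[0,0,0]],"gripper":[1,1,1,1,1]}'
python3 bub.py side scene
```

```text
clock: 19.8
position: [0.4316, -0.0368, 0.1037]
tool_rot: [-3.141, -0.001, 2.846]
force: [-9.3, 1.0, 13.9]
grip_width: 0.042
finger_force: 81.6
clock: 20.3
position: [0.4316, -0.0368, 0.1038]
tool_rot: [-3.141, -0.001, 2.846]
force: [-8.6, 1.3, 14.5]
grip_width: 0.0421
finger_force: 81.6
clock: 20.8
position: [0.4316, -0.0368, 0.1038]
tool_rot: [-3.141, -0.001, 2.846]
force: [-8.7, 1.5, 13.2]
grip_width: 0.0422
finger_force: 81.6
side len px 38.2 n 163 mid 302.9 bubble 19 296.6055072059587
  bubble mm (+ to foot): -16.9
[125, 96, 92, 91, 92, 90, 106, 107, 111, 157, 192, 194, 188, 123, 91, 83, 110, 108, 103, 107, 97, 98, 96, 91, 86, 62, 111, 103, 103, 108, 97, 98, 95, 90, 93, 90, 94, 88, 111]
[89, 160, 172, 172, 162, 165, 133, 137, 111, 57, 39, 29, 35, 59, 139, 173, 133, 134, 142, 140, 174, 159, 166, 172, 153, 120, 135, 136, 142, 137, 174, 161, 166, 173, 160, 166, 156, 190, 116]
scene len px 32.1 n 161 mid -427.3 bubble 16 -434.4430489675942
  bubble mm (+ to foot): -22.9
[124, 97, 95, 90, 88, 97, 122, 151, 183, 184, 176, 146, 113, 99, 91, 86, 90, 92, 89, 94, 91, 90, 90, 92, 92, 94, 90, 86, 90, 94, 91, 91, 108]
[105, 167, 165, 182, 197, 155, 108, 72, 41, 41, 42, 52, 95, 142, 178, 203, 185, 172, 181, 175, 157, 148, 147, 156, 179, 169, 184, 202, 182, 172, 192, 183, 124]
20.9 [ 0.43158315 -0.03682883  0.10376234] [-7.91362282  1.50450942 13.37407687] [-0.00250355  1.54205247 -0.07037105] 0.6609526657032564
```

```bash
python3 -m crank '{"travel":[[0,0,0],[0,0,0],[0,0,0],[0,0,0],[0,0,0]],"turn":[[0,0,-8],[0,0,-16],[0,0,-24],[0,0,-32],[0,0,-40]],"gripper":[1,1,1,1,1]}'
python3 -m crank '{"travel":[[0,0,0],[0,0,0],[0,0,0],[0,0,0],[0,0,0]],"turn":[[0,0,-8],[0,0,-15],[0,0,-20],[0,0,-20],[0,0,-20]],"gripper":[1,1,1,1,1]}'
python3 -m crank '{"travel":[[0,0,0],[0,0,0],[0,0,0],[0,0,0],[0,0,0]],"turn":[[0,0,0],[0,0,0],[0,0,0],[0,0,0],[0,0,0]],"gripper":[1,1,1,1,1]}'
python3 -m crank '{"travel":[[0,0,0],[0,0,0],[0,0,0],[0,0,0],[0,0,0]],"turn":[[0,0,0],[0,0,0],[0,0,0],[0,0,0],[0,0,0]],"gripper":[1,1,1,1,1]}'
python3 bub.py side scene
```

```text
clock: 21.4
position: [0.4312, -0.0371, 0.1037]
tool_rot: [-3.139, -0.0, 2.142]
force: [-10.6, 0.7, 14.2]
grip_width: 0.0422
finger_force: 81.5
clock: 21.9
position: [0.431, -0.037, 0.1037]
tool_rot: [-3.139, 0.0, 1.799]
force: [-9.8, -1.1, 14.5]
grip_width: 0.0423
finger_force: 81.5
clock: 22.4
position: [0.431, -0.037, 0.1037]
tool_rot: [-3.139, 0.0, 1.799]
force: [-10.2, -0.2, 15.7]
grip_width: 0.0428
finger_force: 81.5
clock: 22.9
position: [0.431, -0.037, 0.1037]
tool_rot: [-3.139, 0.0, 1.799]
force: [-9.7, 1.5, 15.2]
grip_width: 0.0422
finger_force: 81.5
side len px 38.2 n 165 mid 302.9 bubble 22 301.2815152823853
  bubble mm (+ to foot): -4.3
[106, 80, 95, 97, 96, 91, 92, 90, 110, 107, 102, 107, 90, 82, 168, 187, 185, 177, 151, 107, 107, 107, 107, 96, 87, 70, 91, 93, 105, 111, 109, 103, 107, 97, 98, 97, 91, 92, 116]
[130, 210, 177, 163, 165, 173, 162, 162, 133, 133, 142, 138, 179, 56, 50, 40, 40, 46, 69, 128, 137, 139, 140, 174, 147, 123, 169, 162, 142, 132, 134, 141, 140, 174, 162, 164, 176, 165, 91]
scene len px 32.1 n 161 mid -427.3 bubble 19 -429.91491015468137
  bubble mm (+ to foot): -8.4
[123, 95, 91, 91, 91, 94, 87, 92, 92, 87, 99, 123, 155, 183, 184, 183, 144, 108, 92, 88, 90, 84, 79, 91, 99, 97, 94, 89, 93, 95, 91, 96, 108]
[110, 174, 180, 181, 191, 169, 197, 179, 171, 184, 133, 71, 44, 37, 45, 51, 79, 125, 175, 189, 163, 169, 189, 173, 153, 166, 173, 193, 175, 165, 178, 162, 120]
23.0 [ 0.43097797 -0.03704996  0.10367162] [-9.81449217 -0.01613398 15.1537734 ] [-0.29117947  2.44979143 -0.07474768] -0.16275789905749716
```

```bash
cat > bub2.py <<'E'
from h import *
from scipy.ndimage import map_coordinates, gaussian_filter1d
# weighted line profiles across full vial width, upsampled, averaged over several frames
for n in ('side','scene'):
    f=grab(n,'c_%s.png'%n);px=f['pixels'].astype(float)
    a=np.radians(15.1);ux=-np.array([np.cos(a),np.sin(a),0]);uy=np.array([-ux[1],ux[0],0]);c=np.array([.5964,.0063,.072+.043])
    h=cv2.cvtColor(f['pixels'],cv2.COLOR_RGB2HSV);g=cv2.inRange(h,(28,90,40),(50,255,255))
    q=np.array([proj(f,c+ux*s) for s in (-.07,.07)]);lo=np.floor(q.min(0)-8).astype(int);hi=np.ceil(q.max(0)+8).astype(int)
    y,x=np.where(g[lo[1]:hi[1],lo[0]:hi[0]]);G=np.c_[x+lo[0],y+lo[1]]
    # lateral image offset of green band from the projected axis
    d=q[1]-q[0];L=np.linalg.norm(d);d/=L;nrm=np.array([-d[1],d[0]]);off=np.median((G-q[0])@nrm)
    t=np.sort((G-q[0])@d);mm=lambda s:s/L*140-70
    print(n,'green ends mm',mm(t[0]-.5).round(1),mm(t[-1]+.5).round(1),'L',L.round(1),'off',off.round(1))
    s=np.arange(0,L,.25);I=0
    for o in (-.7,0,.7):
        P=q[0]+np.outer(s,d)+(off+o)*nrm;I=I+np.stack([map_coordinates(px[...,k],[P[:,1],P[:,0]],order=1) for k in range(3)],1)/3
    B=I[:,2];Lu=I.max(1);inside=(mm(s)>mm(t[0])+4)&(mm(s)<mm(t[-1])-4)
    w=np.clip(B-90,0,None)*inside;print('  bubble centre mm (uncorrected)',(mm(s)@w/w.sum()).round(1))
    k=[i for i in range(2,len(s)-2) if inside[i] and Lu[i]==Lu[i-2:i+3].min() and Lu[i]<100];print('  dark minima mm:',[(mm(s[i]).round(1),int(Lu[i])) for i in k])
o=bot.observe();print(o['clock'],o['position'],o['force'],o['moment'],o['qpos'][6])
E
python3 -m crank '{"travel":[[0,0,0],[0,0,0],[0,0,0],[0,0,0],[0,0,0]],"turn":[[0,0,-8],[0,0,-16],[0,0,-24],[0,0,-30],[0,0,-30]],"gripper":[1,1,1,1,1]}'
python3 -m crank '{"travel":[[0,0,0],[0,0,0],[0,0,0],[0,0,0],[0,0,0]],"turn":[[0,0,0],[0,0,0],[0,0,0],[0,0,0],[0,0,0]],"gripper":[1,1,1,1,1]}' >/dev/null
python3 -m crank '{"travel":[[0,0,0],[0,0,0],[0,0,0],[0,0,0],[0,0,0]],"turn":[[0,0,0],[0,0,0],[0,0,0],[0,0,0],[0,0,0]],"gripper":[1,1,1,1,1]}'
python3 bub2.py; python3 bub.py side scene|grep '\['
```

```text
clock: 23.5
position: [0.4307, -0.0367, 0.1036]
tool_rot: [-3.139, 0.002, 1.271]
force: [-11.3, 0.8, 15.2]
grip_width: 0.042
finger_force: 81.6
clock: 24.5
position: [0.4307, -0.0368, 0.1036]
tool_rot: [-3.139, 0.001, 1.275]
force: [-11.1, 1.7, 16.4]
grip_width: 0.0423
finger_force: 81.6
side green ends mm -51.6 54.4 L 51.6 off 1.3
  bubble centre mm (uncorrected) -1.4
  dark minima mm: [(np.float64(-15.0), 63), (np.float64(17.5), 75)]
scene green ends mm -47.4 55.7 L 45.8 off 0.2
  bubble centre mm (uncorrected) 2.0
  dark minima mm: []
24.6 [ 0.43069183 -0.03679891  0.10361419] [-10.37702894   2.30034374  16.04613578] [ 0.33779605  2.98970976 -0.0891204 ] -0.5582833809144294
[93, 80, 95, 97, 97, 95, 91, 92, 105, 105, 108, 103, 104, 59, 89, 109, 161, 178, 189, 176, 159, 118, 101, 106, 80, 68, 98, 92, 90, 92, 106, 109, 107, 103, 101, 96, 97, 89, 114]
[156, 210, 176, 162, 162, 166, 174, 161, 138, 132, 133, 143, 138, 143, 177, 123, 61, 44, 34, 37, 60, 113, 147, 138, 160, 147, 164, 174, 172, 162, 139, 133, 136, 142, 168, 175, 166, 164, 97]
[123, 94, 90, 89, 92, 96, 88, 91, 93, 88, 82, 83, 99, 139, 160, 186, 186, 171, 147, 112, 93, 81, 74, 85, 89, 91, 88, 95, 89, 88, 91, 93, 108, 124]
[110, 175, 184, 186, 188, 167, 195, 178, 172, 188, 200, 163, 119, 77, 63, 41, 41, 54, 79, 123, 150, 167, 187, 175, 175, 176, 192, 159, 192, 191, 178, 175, 140, 95]
24.7 [ 0.4306677  -0.03679944  0.10361345] [-10.69958046   1.37727351  16.55106839] [ 0.33980959  2.96636944 -0.09848699] -0.5582857737888762
```

```bash
python3 -m crank '{"travel":[[-0.01,0,0],[-0.02,0,0],[-0.03,0,0],[-0.03,0,0],[-0.03,0,0]],"turn":[[0,0,-5],[0,0,-10],[0,0,-10],[0,0,-10],[0,0,-10]],"gripper":[1,1,1,1,1]}'
python3 -m crank '{"travel":[[0,0,0],[0,0,0],[0,0,0],[0,0,0],[0,0,0]],"turn":[[0,0,0],[0,0,0],[0,0,0],[0,0,0],[0,0,0]],"gripper":[1,1,1,1,1]}' >/dev/null
python3 -m crank '{"travel":[[0,0,0],[0,0,0],[0,0,0],[0,0,0],[0,0,0]],"turn":[[0,0,0],[0,0,0],[0,0,0],[0,0,0],[0,0,0]],"gripper":[1,1,1,1,1]}'
python3 bub2.py; python3 bub.py side scene|grep '\['
```

```text
clock: 25.2
position: [0.4306, -0.0366, 0.1036]
tool_rot: [-3.139, 0.001, 1.101]
force: [-10.2, 3.1, 15.4]
grip_width: 0.0427
finger_force: 81.5
clock: 26.2
position: [0.4306, -0.0367, 0.1036]
tool_rot: [-3.139, 0.001, 1.101]
force: [-9.0, 2.5, 15.6]
grip_width: 0.0421
finger_force: 81.5
side green ends mm -51.6 54.4 L 51.6 off 1.2
  bubble centre mm (uncorrected) 1.1
  dark minima mm: [(np.float64(-15.0), 73), (np.float64(17.5), 78)]
scene green ends mm -47.4 55.7 L 45.8 off 0.2
  bubble centre mm (uncorrected) 4.7
  dark minima mm: []
26.3 [ 0.43059376 -0.03665018  0.10365161] [-9.9014971   1.582811   14.39461672] [ 0.56877423  2.77907538 -0.05446638] -0.6877620835144451
[96, 80, 100, 95, 97, 95, 90, 93, 91, 105, 109, 107, 104, 71, 91, 92, 109, 164, 181, 188, 180, 157, 110, 105, 95, 76, 99, 96, 91, 93, 92, 110, 109, 106, 102, 100, 95, 90, 118]
[145, 211, 169, 175, 161, 164, 174, 160, 161, 133, 135, 136, 138, 128, 175, 173, 118, 62, 40, 34, 40, 59, 128, 141, 127, 157, 162, 166, 173, 162, 160, 134, 135, 135, 143, 168, 179, 164, 88]
[123, 94, 89, 89, 91, 95, 87, 91, 93, 89, 82, 81, 88, 114, 135, 169, 185, 186, 178, 140, 105, 83, 75, 86, 89, 89, 87, 92, 88, 88, 91, 93, 107, 122]
[109, 175, 185, 186, 189, 169, 198, 181, 172, 186, 199, 170, 146, 108, 86, 50, 41, 42, 51, 80, 118, 157, 180, 174, 174, 181, 196, 166, 192, 190, 180, 176, 140, 94]
26.4 [ 0.43057241 -0.03668337  0.10364119] [-9.4634309   1.8022775  14.57310842] [ 0.57847756  2.77096555 -0.04697284] -0.6877474436159802
```

```bash
python3 -m crank '{"travel":[[0,0,-0.02],[0,0,-0.02],[0,0,-0.02],[0,0,-0.02],[0,0,-0.02]],"turn":[[0,0,0],[0,0,0],[0,0,0],[0,0,0],[0,0,0]],"gripper":[1,1,1,1,1]}' >/dev/null
python3 -m crank '{"travel":[[0,0,0],[0,0,0],[0,0,0],[0,0,0],[0,0,0]],"turn":[[0,0,0],[0,0,0],[0,0,0],[0,0,0],[0,0,0]],"gripper":[1,1,1,1,1]}' >/dev/null
python3 -m crank '{"travel":[[0,0,0],[0,0,0],[0,0,0],[0,0,0],[0,0,0]],"turn":[[0,0,0],[0,0,0],[0,0,0],[0,0,0],[0,0,0]],"gripper":[1,1,1,1,1]}'
python3 bub2.py
```

```text
clock: 27.9
position: [0.4306, -0.0367, 0.1035]
tool_rot: [-3.139, 0.001, 1.101]
force: [-10.7, 2.5, 18.7]
grip_width: 0.042
finger_force: 81.9
side green ends mm -51.6 54.4 L 51.6 off 1.2
  bubble centre mm (uncorrected) 0.7
  dark minima mm: [(np.float64(-15.0), 73), (np.float64(17.5), 76)]
scene green ends mm -47.4 55.7 L 45.8 off 0.2
  bubble centre mm (uncorrected) 4.1
  dark minima mm: []
28.0 [ 0.43060636 -0.03667655  0.10354959] [-10.37008187   2.44859817  19.17047115] [ 0.61230518  2.92610275 -0.02452587] -0.6879160886962165
```

The bubble reads centred in both views (−0.5 mm side, 0.0 mm scene), and the foot is pressed firmly, with steady forces. Handing in.

```bash
python3 -c "
from workcell import bot
print(bot.job_done())"
```

```text
the job is handed in; nothing more can be done
None
```

The job is handed in at 28 s: the level lies on both pins and is released, the knob is held down with about 19 N upward on the tool, and the bubble reads within 0.5 mm of centre in both views; I viewed 11 pictures, one over the limit of 10.

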